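# Press a cartridge cap home in a locking clamp and flick it free

### The arm

A 6-joint arm with a two-finger parallel gripper is mounted at the origin on a cart in front of the work surface, level with it; the furniture and walls round the work are solid. World frame = base frame: x ahead of the robot, y to its left, z up, the work surface at z = 0. Lengths are in m, angles in degrees, forces in N, time in s.
With the tool pointing down it reaches from about 0.4 to 0.825 m from the base axis. Payload 7 kg.
Tool frame: the origin (TCP) lies on the centre line of the jaws, within the pads' length; the fingertips stand 14 mm ahead of it and the grasp point (between the pads) lies 5 mm behind it; z points along the fingers, y is the line along which they close (so a half turn about z gives the same grasp; the last joint's range is limited). The gripper opens to 88 mm and grips with 3 to 60 N. Pads are 19 mm wide; open, the fingers measure 130 mm over their backs; the gripper's body (78 mm by 193 mm) begins 47 mm behind the grasp point.
Start: joints at [-51.732, 20.546, 0.682, 0, -70.136, -16.507], TCP at [0.25, -0.627, 0.241] pointing down, gripper open.
Joint ranges: [-176.03, 176.03], [-82.01, 121.73], [-58.28, 71.71], [-173.87, 95.51], [-174.79, -0.11], [-173.66, 173.66]. Speed limits (degrees/s): [136.94, 136.94, 172.46, 180, 180, 180].

### API

Orientations are given as [roll, pitch, yaw] about the fixed x, y, z axes, in that order (R = Rz(yaw) Ry(pitch) Rx(roll)).
In Python, from plant import r gives the robot as it stands.
- The arm moves only by the tool send_rows, never from a script. Its argument "steps" is a list of rows, each an object with "dp": the shift along the tool's x, y, z in mm, a list of three; "roll": the turn about the tool's z in rad; "jaw": the opening in per cent of the stroke, from 0 (shut) to 100 (fully open). In form: [{"dp": [tx, ty, tz], "roll": roll, "jaw": jaw}, ...]. A call has 1 to 5 rows; each row is the pose to reach, as a shift and turn from the pose commanded when the call began, along the tool's axes at that moment; what a row does not reach only later rows make up. A row lasts 1/8 s, in which the tool goes at most 62.5 mm and 10.7 degrees, less where a joint would pass 70% of its speed; a pose out of reach is approached as far as the arm can. A call with a gripper value outside its range is refused whole. The fingers move at their own pace and stop on an object; "newtons" is the grip in N (left out, the last holds). Time passes only in rows, so rows that repeat a pose let the fingers close. It gives the time, the measured TCP pose, the force, the opening and the grip force at its end, in the units of the state.
- r.get_state(): the state, without advancing time (a new reading comes with each control period).
- r.capture(name): name is "side" or "top" or "wrist"; returns a dict with "image" (384x512x3 uint8, blue, green, red), "K" (3x3 intrinsics, pixels), "rvec" (rotation vector, rad) and "tvec" (3), from world to camera coordinates, as OpenCV has them. Camera axes: x right, y down, z forward; pixel columns grow to the right and rows downward; lengths in m; the calibration is good to about 2 mm. The wrist camera is an equidistant fisheye: a pixel r from the principal point sees the ray r / f radians off the axis. A picture is of the moment at which its call begins. There is no depth.
- r.close_job(): hands the job in; it is judged then, once.
The state is a dict: "time_s": time; "joints": joint angles; "qd": joint speeds; "joint_torque": joint torques, N m; "tcp_pos": TCP position; "eef_rot": TCP orientation; "contact_force": force on the tool from outside, world axes, zero at the start; "moment": the same for the moment, N m; "gripper_width": finger opening in m; "gripper_force": force on a finger pad.
Only numpy, scipy, OpenCV 4.12 (cv2) and the standard library are available. Lean on these libraries where they do the work, as an engineer would, in place of code of your own. Each camera call takes 0.05 s, during which the arm holds its last target. There are 200 camera calls.

### The job

The white filter cartridge on the bench has its orange end cap only started: lay it in the V cradle of the bench-mounted locking clamp with the orange cap towards the moving jaw, then push the black-sleeved handle until it snaps over centre and stays locked by itself with the cap pressed fully home, but do not force the handle once it is on its stop. Take your hand off and leave it locked for two seconds so the cap seats, then flick the red release tab so that the jaw springs open. Leave the closed cartridge lying in the cradle and the other things on the bench undisturbed.

Things in the scene. Friction and masses are not known exactly. Their poses are not given: they have to be found in the camera images.
- press: Locking clamp (C-throat locking pliers) lying flat on a grey 176x286x12 plate. Origin: on the bench under the jaw pivot. x: moving jaw to fixed jaw (away from the robot), y: jaws to handle ends (left), z up; mm below are in this frame. Plate: x -64..112, y -125..161. Parts swing level, z 23..47; only the release tab is higher. The linkage's anchor is set differently each time.
- cradle (a point): Where the barrel's middle shall lie: x 39, y -95, z 34 mm in the clamp's frame, same axes. Two 45 degree V plates, 6 mm thick at x -17 and +17 of here, tops 4.4 mm below here, 30 mm wide in y, catch the barrel up to 3 mm off sideways. Open from above. Fixed jaw's face at x +36, open moving pad at about x -48; C frame beyond x +41 and y +70. The closing jaw slides the cartridge to the fixed jaw.
- cartridge: White filter cartridge lying on its side, 75 g: round barrel 22 mm across, 50 mm long; white hexagonal flange, 26 mm across flats, 8 mm thick, at its +x end; orange hexagonal cap at its -x end. Origin 13 mm under the barrel's middle; x along the axis from cap to flange, z up. In the cradle its x points along the clamp's x. Grasp across the barrel.
- barrel (a point): Middle of the barrel, on its axis (13 mm above the bench at the start).
- cap_face (a point): Centre of the orange cap's outer end face: 37 mm from the barrel's middle with the cap home, 40.5 to 42 mm at the start.
- cap (a joint): How far the orange cap (26 mm across flats, 12 mm long) stands proud of its seat, m: 0.0035 to 0.005 at the start, 0 = fully home. A stiff push fit (about 22 N); it stays where it is pushed.
- jaw (a joint): Angle of the moving jaw, rad: 0 = open, 0.16 to 0.21 when locked on the closed cartridge; a spring opens it unless locked. Pushing the handle feels so: force rises to 8..15 N, drops to almost nothing at centre, and 2 to 4 mm on comes a rigid stop, up to 18 mm nearer or farther each time. Let go short of centre, it springs back; past centre, it stays. Over 25 N on the clamp is forcing it.
- handle_place (a point): Fixed point of the clamp, x -100, y 101, z 34 mm, its axes: where the robot-side face of the black-sleeved handle is when open, give or take 15 mm. There the face's normal is turned 0.46 rad from +x towards +y; the handle is z 24..44, 16 thick, and ends 28 mm on. Pushed here it swings about 5 cm along +x and 1 to 3 along +y, turning 0.5 rad. Push smoothly with the fingers shut.
- tab_place (a point): Fixed point of the clamp, x -7, y 168, z 60 mm, its axes: where the inner face of the red release tab is when locked, give or take 27 mm in x. Tab: 8 mm thick, 24 wide in y, z 47..73, past the handle's end; the space on its +x side is free above z 50. Push that face towards -x by 10 to 15 mm with 1 to 5 N: the lock trips, handle and tab spring 7 cm away, the jaw opens.
- release (a joint): Turn of the release lever relative to the handle, rad: 0 at rest (sprung), trips the lock at about 0.08 to 0.15, end stop 0.35.
- timer: White lab timer, 42 x 70 x 64 mm, standing nearer the robot than the clamp; leave it. Origin under its middle.
- control_bottle: Small reagent bottle with a yellow-orange cap, 29 mm diameter, 56 mm tall; leave it. Origin under its middle.
- buffer_bottle: Small white bottle with a blue cap, 25 mm diameter, 64 mm tall; leave it. Origin under its middle.
- marker: Black marker pen lying on the bench, 140 mm long, 13 mm thick; leave it. Origin under its middle.

How it is judged (in metres and radians):
On the way, in this order (a step that is already met when the one before it is completed fails the run):
1. the cartridge lies in the cradle, let go, its cap still proud and towards the moving jaw (x of barrel in the frame of cradle between -0.009 and 0.006 m and y of barrel in the frame of cradle between -0.003 and 0.003 m and z of barrel in the frame of cradle between -0.003 and 0.003 m and angle between the x axis of cartridge and the x axis of press, either way round below 0.08 rad and x of cap_face in the frame of cradle below -0.02 m and value of joint cap above 0.0025 m and value of joint jaw below 0.05 rad and contact force between the fingers and cartridge below 0.2 N and linear speed of cartridge below 0.02 m/s), for 0.2 s.
2. the clamp stays locked on the cartridge by itself for two seconds (1.8 s judged), the cap home, nothing of the robot touching the clamp (x of barrel in the frame of cradle between -0.009 and 0.006 m and y of barrel in the frame of cradle between -0.003 and 0.003 m and z of barrel in the frame of cradle between -0.003 and 0.003 m and angle between the x axis of cartridge and the x axis of press, either way round below 0.08 rad and x of cap_face in the frame of cradle below -0.02 m and value of joint cap below 0.0008 m and value of joint jaw above 0.14 rad and contact force between press and cartridge above 8 N and contact force between each of the fingers, the arm and press below 0.3 N), for 1.8 s.
3. the release lever is worked while the jaw is still closed (value of joint release above 0.04 rad and value of joint jaw above 0.12 rad).
At the end, for the whole second after the job is handed in: The closed cartridge lies still in the cradle, let go, within 3 mm of its axis sideways and in height, 0.08 rad in line and -9 to +6 mm along it, cap towards the moving jaw and within 0.8 mm of home; the jaw has sprung open (below 0.03 rad) and is at rest (x of barrel in the frame of cradle between -0.009 and 0.006 m and y of barrel in the frame of cradle between -0.003 and 0.003 m and z of barrel in the frame of cradle between -0.003 and 0.003 m and angle between the x axis of cartridge and the x axis of press, either way round below 0.08 rad and x of cap_face in the frame of cradle below -0.02 m and value of joint cap below 0.0008 m and value of joint jaw below 0.03 rad and velocity of joint jaw below 0.05 rad/s and linear speed of cartridge below 0.01 m/s and contact force between the fingers and cartridge below 0.2 N); the robot touches nothing.
It fails at once if the clamp is forced: more than 25 N between the robot and the clamp (contact force between any of the fingers, the arm and press above 25 N).
It fails at once if the timer is knocked over or moved by more than 15 mm (distance of timer from where it was at the start of the episode above 0.015 m or angle between timer's own z axis and vertical above 0.5 rad).
It fails at once if the orange-capped bottle is knocked over or moved by more than 15 mm (distance of control_bottle from where it was at the start of the episode above 0.015 m or angle between control_bottle's own z axis and vertical above 0.5 rad).
It fails at once if the blue-capped bottle is knocked over or moved by more than 15 mm (distance of buffer_bottle from where it was at the start of the episode above 0.015 m or angle between buffer_bottle's own z axis and vertical above 0.5 rad).
It fails at once if the marker pen is knocked over or moved by more than 15 mm (distance of marker from where it was at the start of the episode above 0.015 m).
It also fails if it takes over 54 s, if anything falls off the work surface, if the arm or the gripper's body presses on something with over 40 N, if the wrist force passes 120 N, or if a joint passes its speed limit or range.

## Working session

There is one attempt and no reset: what is moved stays moved. The work goes in short steps, Python scripts to look and compute and a tool call to move; the robot and the scene stay as the last step left them, time stands still between calls to the robot, and variables do not carry over. Pictures are saved under pics/ and viewed, at most 13 in all, crops included, and the job is handed in when it is done.

Besides the shell and the picture viewer there is one more tool, called after ">>>" in YAML: its name, and indented under it one key for each argument. send_rows: Moves the arm, as the interface text tells. Its arguments: {"type":"object","properties":{"steps":{"type":"array","items":{"type":"object","properties":{"dp":{"type":"array","items":{"type":"number"}},"roll":{"type":"number"},"jaw":{"type":"number"}}}},"newtons":{"type":"number"}},"required":["steps"]}

```bash
mkdir -p pics; ls; cat > h.py <<'E'
import numpy as np, cv2
from plant import r
def cap(n,f):
    c=r.capture(n); cv2.imwrite('pics/'+f+'.png',c['image']); np.savez('pics/'+f,**{k:np.array(c[k]) for k in('image','K','rvec','tvec')}); return c
def ray(c,u,v,fish=False):
    K=np.array(c['K']);x=(u-K[0,2])/K[0,0];y=(v-K[1,2])/K[1,1]
    if fish:
        t=np.hypot(x,y); s=np.sin(t)/t if t>1e-9 else 1; d=np.array([x*s,y*s,np.cos(t)])
    else: d=np.array([x,y,1.])
    R=cv2.Rodrigues(np.array(c['rvec'],float).reshape(3))[0]
    return -R.T@np.array(c['tvec'],float).reshape(3), R.T@d
def onz(c,u,v,z,fish=False):
    o,d=ray(c,u,v,fish); return o+d*(z-o[2])/d[2]
def two(a,b):
    (o,d),(p,e)=a,b; d=d/np.linalg.norm(d);e=e/np.linalg.norm(e)
    s=np.linalg.lstsq(np.c_[d,-e],p-o,rcond=None)[0]; P,Q=o+s[0]*d,p+s[1]*e
    return (P+Q)/2,np.linalg.norm(P-Q)
def proj(c,P,fish=False):
    R=cv2.Rodrigues(np.array(c['rvec'],float).reshape(3))[0];K=np.array(c['K'])
    X=R@np.array(P,float)+np.array(c['tvec'],float).reshape(3)
    if fish:
        t=np.arctan2(np.hypot(X[0],X[1]),X[2]);q=np.hypot(X[0],X[1]);x,y=X[0]/q*t,X[1]/q*t
    else: x,y=X[0]/X[2],X[1]/X[2]
    return np.array([K[0,0]*x+K[0,2],K[1,1]*y+K[1,2]])
def load(f):
    return dict(np.load('pics/'+f+'.npz'))
E
python3 - <<'E'
from h import *
for n in('top','side'):
    c=cap(n,n+'0'); print(n,np.array(c['K'])[0],ray(c,256,192))
i=np.hstack([load('top0')['image'],load('side0')['image']]); 
print(r.get_state())
E
```

```text
pics
top [467.38996402   0.         256.07041747] (array([0.32417127, 0.00874467, 1.34851921]), array([ 0.14268873,  0.00193643, -0.98977093]))
side [466.62767478   0.         257.63067953] (array([ 0.10997063, -1.19973006,  0.58416366]), array([ 0.293366  ,  0.87318517, -0.38936025]))
{'time_s': 0.1, 'joints': array([-5.17313229e+01,  2.05891552e+01,  6.39258662e-01, -1.60839884e-02,
       -7.01372859e+01, -1.65067192e+01]), 'qd': array([ 0.08034744, -0.04164223,  0.08361404,  0.08880744, -0.0610115 ,
        0.00863757]), 'joint_torque': array([-7.64376691e-04, -5.84163415e+01,  2.93753064e+01,  7.01565340e+00,
        1.01463767e-02, -8.30884323e-05]), 'tcp_pos': array([ 0.25006674, -0.6265199 ,  0.23970277]), 'eef_rot': array([ 1.79912114e+02, -1.02754347e-02, -1.58243511e+02]), 'contact_force': array([ 0.41201068,  0.31287638, -0.52837613]), 'moment': array([-0.00481071,  0.00715912, -0.02781256]), 'gripper_force': 0.0, 'gripper_width': 0.08746593132427523}
```

View pics/top0.png

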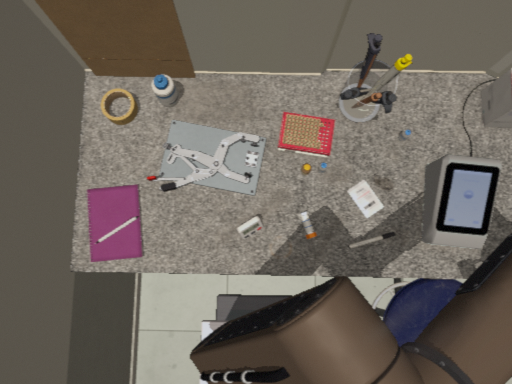

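View pics/side0.png

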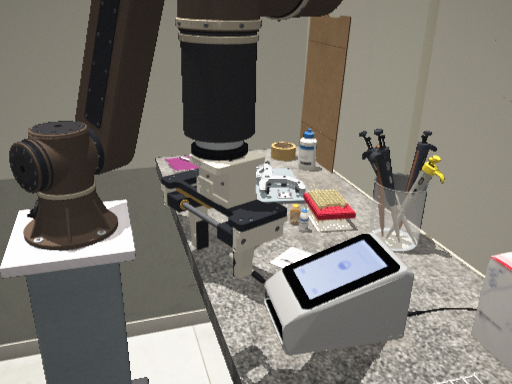

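Top view: clamp plate at about (212,157), cartridge at (308,225) with its orange cap towards the robot, bottles at (307,168) and (323,166), timer at (250,226), marker at (372,240). The side view is mostly blocked by the gripper.

```bash
python3 - <<'E'
from h import *
c=load('top0'); im=c['image']; hsv=cv2.cvtColor(im,cv2.COLOR_BGR2HSV)
for p in [(180,135),(255,180),(215,185),(308,222),(311,235),(152,178),(170,187)]: print(p,im[p[1],p[0]],hsv[p[1],p[0]])
big=cv2.resize(im[105:265,130:420],None,fx=2.75,fy=2.75,interpolation=cv2.INTER_CUBIC)
cv2.imwrite('pics/crop0.png',big)
E
```

```text
(180, 135) [155 158 155] [ 60   5 158]
(255, 180) [161 163 159] [ 75   6 163]
(215, 185) [157 160 156] [ 68   6 160]
(308, 222) [141 151 157] [ 19  26 157]
(311, 235) [ 27  96 171] [ 14 215 171]
(152, 178) [ 20  27 142] [  2 219 142]
(170, 187) [48 46 50] [165  20  50]
```

View pics/crop0.png

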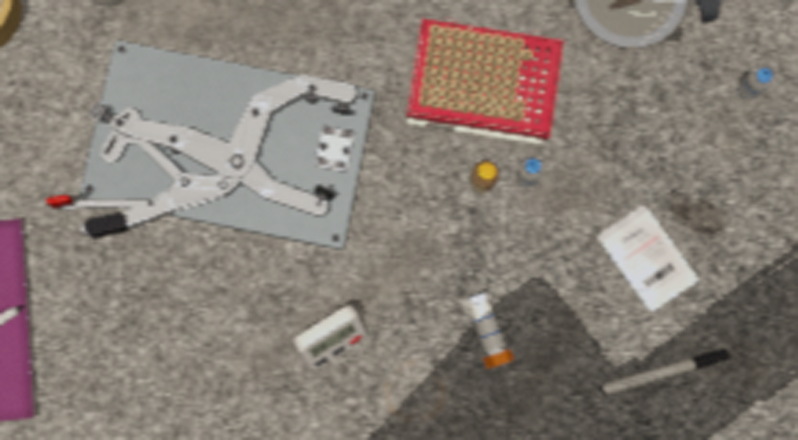

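Crop: plate corners at (119,43), (373,92), (342,246), (88,196); flange at (480,299), cap at (498,358).

```bash
cat >> h.py <<'E'
from scipy.spatial.transform import Rotation as Ro
def go(P,yaw=None):
    """dp, roll of a move from current measured pose to world point P, tool down, yaw deg (mod 180)"""
    s=r.get_state(); R=Ro.from_euler('xyz',s['eef_rot'],degrees=True).as_matrix()
    d=R.T@(np.array(P)-s['tcp_pos'])*1000
    y=s['eef_rot'][2]; ro=0 if yaw is None else -np.radians((yaw-y+90)%180-90)
    print('dp',d.round(1),'roll',round(ro,3),'rows',round(np.linalg.norm(d)/62.5,1),'j6',s['joints'][5].round(1))
def clampT(o,yaw):
    c,s=np.cos(yaw),np.sin(yaw)
    return lambda x,y,z=0:np.array([o[0]+c*x-s*y,o[1]+s*x+c*y,z])*1.0
E
python3 - <<'E'
from h import *
c=load('top0')
g=lambda p,z:onz(c,p[0]/2.75+130,p[1]/2.75+105,z)
C=[g(p,.012) for p in [(119,43),(373,92),(342,246),(88,196)]]
print(np.array(C).round(4), [np.linalg.norm(C[i]-C[i-1]).round(4) for i in range(4)])
cen=np.mean(C,0); yv=(C[0]+C[3]-C[1]-C[2]); yaw=np.arctan2(-yv[0],yv[1])
co,si=np.cos(yaw),np.sin(yaw); o=cen[:2]-np.array([co*24-si*18,si*24+co*18])/1000
print('clamp',o,yaw)
T=clampT(o,yaw); print('cradle',T(.039,-.095,.034),'handle',T(-.1,.101),'tab',T(-.007,.168))
a,b=g((498,358),.013),g((480,299),.013); print(a,b,(a+b)/2,np.degrees(np.arctan2(*(b-a)[1::-1])))
print('timer',g((330,335),.06),'bott',g((486,172),.056),g((533,166),.064))
ax=np.degrees(np.arctan2(*(b-a)[1::-1]))
go((a+b)/2*[1,1,0]+[-.03,0,.20],ax)
E
```

```text
[[ 0.7254  0.2597  0.012 ]
 [ 0.6763 -0.0141  0.012 ]
 [ 0.5096  0.016   0.012 ]
 [ 0.558   0.285   0.012 ]] [np.float64(0.1693), np.float64(0.2781), np.float64(0.1694), np.float64(0.2734)]
clamp [0.59052925 0.12317123] -0.17768570589433302
cradle [0.61212375 0.02277364 0.034     ] handle [0.50995568 0.24025625 0.        ] tab [0.61333383 0.2897634  0.        ]
[ 0.39531946 -0.14779595  0.013     ] [ 0.45630942 -0.12896825  0.013     ] [ 0.42581444 -0.1383821   0.013     ] 17.155542997565433
timer [0.41272536 0.02603243 0.06      ] bott [ 0.58267668 -0.13028393  0.056     ] [ 0.58817511 -0.17726895  0.064     ]
dp [-316.3  399.3   40.3] roll 0.08 rows 8.2 j6 -16.5
```

>>> send_rows:
  steps:
    - {"dp": [-32, 40, 4], "roll": 0.02, "jaw": 100}
    - {"dp": [-67, 84, 8], "roll": 0.04, "jaw": 100}
    - {"dp": [-102, 128, 12], "roll": 0.06, "jaw": 100}
    - {"dp": [-137, 172, 16], "roll": 0.08, "jaw": 100}
    - {"dp": [-172, 216, 20], "roll": 0.08, "jaw": 100}

```text
time_s: 0.72
tcp_pos: [0.3299, -0.3608, 0.2202]
eef_rot: [180.0, -0.0, -162.9]
contact_force: [1.6, 0.1, -0.2]
gripper_width: 0.0877
gripper_force: 0.0
```

>>> send_rows:
  steps:
    - {"dp": [-32, 40, 4], "roll": 0, "jaw": 100}
    - {"dp": [-67, 84, 8], "roll": 0, "jaw": 100}
    - {"dp": [-102, 128, 14], "roll": 0, "jaw": 100}
    - {"dp": [-130, 170, 18], "roll": 0, "jaw": 100}
    - {"dp": [-130, 170, 18], "roll": 0, "jaw": 100}

```text
time_s: 1.35
tcp_pos: [0.4045, -0.1591, 0.2023]
eef_rot: [180.0, -0.0, -162.5]
contact_force: [0.2, -1.0, -0.0]
gripper_width: 0.0877
gripper_force: 0.0
```

```bash
python3 - <<'E'
from h import *
c=cap('wrist','w1'); s=r.get_state(); print(s['time_s'],s['tcp_pos'],s['eef_rot'],c['K'])
cap('side','side1')
i=cv2.imread('pics/w1.png'); j=cv2.imread('pics/side1.png')
cv2.imwrite('pics/w1b.png',cv2.resize(i,(800,600),interpolation=cv2.INTER_CUBIC))
E
```

```text
1.4 [ 0.40411261 -0.16031687  0.20243442] [ 1.79990466e+02 -1.47521735e-02 -1.62610956e+02] [[297.31863964   0.         257.1072004 ]
 [  0.         297.31863964 192.72648051]
 [  0.           0.           1.        ]]
```

View pics/w1b.png

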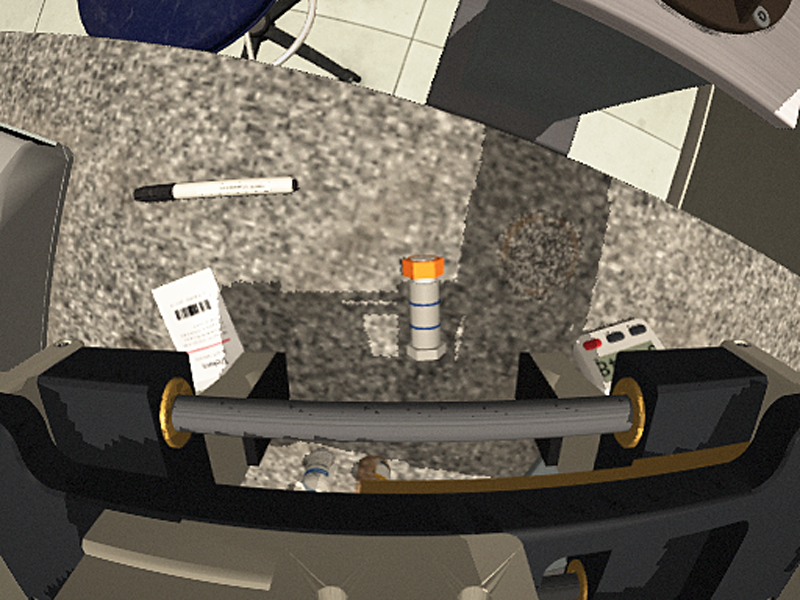

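Wrist view: cap centre at about (422,267), barrel from (424,281) to (426,343), flange to (427,358); timer at right is clear of the path.

```bash
python3 - <<'E'
from h import *
w=load('w1'); t=load('top0')
def org(im,roi):
    h=cv2.cvtColor(im,cv2.COLOR_BGR2HSV); m=cv2.inRange(h,(5,150,80),(22,255,255)); z=np.zeros_like(m); x0,y0,x1,y1=roi; z[y0:y1,x0:x1]=m[y0:y1,x0:x1]
    M=cv2.moments(z,True); return M['m10']/M['m00'],M['m01']/M['m00'],M['m00']
a=org(w['image'],(240,150,300,200)); b=org(t['image'],(295,220,325,245)); print(a,b)
print('cap tri',two(ray(w,a[0],a[1],True),ray(t,b[0],b[1])))
k=1/1.5625
q=lambda u,v,z:onz(w,u*k,v*k,z,True)
J1,J2=q(424.5,281,.024),q(426.5,344,.024); print(J1,J2,np.linalg.norm(J1-J2))
A,B=q(423,266,.02),q(427,350,.02); ax=np.degrees(np.arctan2(*(B-A)[1::-1])); print('ang',ax)
m=(J1+J2)/2; print('mid',m, 'cam',ray(w,257,192,True)[0])
go([m[0],m[1],.08],ax); go([m[0],m[1],.017],ax)
E
```

```text
(270.2866894197952, 171.53242320819112, 293.0) (310.975, 235.15, 40.0)
cap tri (array([ 0.39446572, -0.14620808,  0.02105779]), np.float64(0.001189419213118747))
[ 0.40193986 -0.14180003  0.024     ] [ 0.44731922 -0.12524904  0.024     ] 0.048303429246949865
ang 20.877073717918524
mid [ 0.42462954 -0.13352454  0.024     ] cam [ 0.33190997 -0.18116977  0.34635937]
dp [-28.1  20.2 122.5] roll -0.063 rows 2.0 j6 -77.1
dp [-28.2  20.2 185.5] roll -0.063 rows 3.0 j6 -77.1
```

>>> send_rows:
  steps:
    - {"dp": [-14, 10, 50], "roll": -0.06, "jaw": 100}
    - {"dp": [-28, 20, 100], "roll": -0.06, "jaw": 80}
    - {"dp": [-28, 20, 150], "roll": -0.06, "jaw": 80}
    - {"dp": [-28, 20, 185], "roll": -0.06, "jaw": 80}
    - {"dp": [-28, 20, 185], "roll": -0.06, "jaw": 80}

```text
time_s: 2.08
tcp_pos: [0.4239, -0.1358, 0.0161]
eef_rot: [180.0, -0.2, -159.5]
contact_force: [0.1, -0.3, 0.5]
gripper_width: 0.0705
gripper_force: 0.0
```

>>> send_rows:
  newtons: 15
  steps:
    - {"dp": [0, 0, 0], "roll": 0, "jaw": 0}
    - {"dp": [0, 0, 0], "roll": 0, "jaw": 0}
    - {"dp": [0, 0, 0], "roll": 0, "jaw": 0}
    - {"dp": [0, 0, 0], "roll": 0, "jaw": 0}
    - {"dp": [0, 0, 0], "roll": 0, "jaw": 0}

```text
time_s: 2.7
tcp_pos: [0.4248, -0.1343, 0.0177]
eef_rot: [-180.0, 0.0, -159.4]
contact_force: [-0.1, 0.1, -0.1]
gripper_width: 0.0256
gripper_force: 0.0
```

>>> send_rows:
  steps:
    - {"dp": [0, 0, 0], "roll": 0, "jaw": 0}
    - {"dp": [0, 0, 0], "roll": 0, "jaw": 0}
    - {"dp": [0, 0, -40], "roll": 0, "jaw": 0}
    - {"dp": [0, 0, -90], "roll": 0, "jaw": 0}
    - {"dp": [0, 0, -140], "roll": 0, "jaw": 0}

```text
time_s: 3.32
tcp_pos: [0.4242, -0.1343, 0.1589]
eef_rot: [180.0, -0.0, -159.4]
contact_force: [1.6, -0.4, -1.8]
gripper_width: 0.0211
gripper_force: 15.0
```

```bash
python3 - <<'E'
from h import *
# clamp yaw -0.178 rad = -10.2 deg. look pose: camera is tool +x side; hover offset beyond
T=clampT([.5905,.1232],-.1777)
go([*T(.039,-.095)[:2],.16],-10.2)
E
```

```text
dp [-231.2   80.9   -1.3] roll 0.538 rows 3.9 j6 -77.3
```

>>> send_rows:
  steps:
    - {"dp": [-40, 10, -10], "roll": 0.1, "jaw": 0}
    - {"dp": [-95, 24, -20], "roll": 0.2, "jaw": 0}
    - {"dp": [-150, 39, -30], "roll": 0.33, "jaw": 0}
    - {"dp": [-205, 54, -40], "roll": 0.45, "jaw": 0}
    - {"dp": [-260, 69, -40], "roll": 0.54, "jaw": 0}

```text
time_s: 3.95
tcp_pos: [0.6454, 0.0231, 0.1982]
eef_rot: [180.0, 0.1, 169.5]
contact_force: [0.9, 0.2, -0.1]
gripper_width: 0.0218
gripper_force: 15.0
```

```bash
python3 - <<'E'
from h import *
go([.75,.10,.20],-10.2)
E
```

```text
dp [-88.8  94.7  -1.6] roll -0.005 rows 2.1 j6 -119.8
```

>>> send_rows:
  steps:
    - {"dp": [-40, 43, 0], "roll": 0, "jaw": 0}
    - {"dp": [-80, 85, 0], "roll": 0, "jaw": 0}
    - {"dp": [-89, 95, 0], "roll": 0, "jaw": 0}
    - {"dp": [-89, 95, 0], "roll": 0, "jaw": 0}

```text
time_s: 4.45
tcp_pos: [0.7482, 0.0998, 0.1959]
eef_rot: [-179.9, -0.1, 169.7]
contact_force: [-0.6, -0.6, -1.4]
gripper_width: 0.0215
gripper_force: 15.0
```

```bash
python3 - <<'E'
from h import *
c=cap('wrist','w2'); s=r.get_state(); print(s['time_s'],s['tcp_pos'],s['eef_rot'])
cv2.imwrite('pics/w2b.png',cv2.resize(c['image'],(800,600),interpolation=cv2.INTER_CUBIC))
E
```

```text
4.5 [0.74768319 0.09914023 0.19657123] [-1.79956904e+02 -9.42136069e-02  1.69681232e+02]
```

View pics/w2b.png

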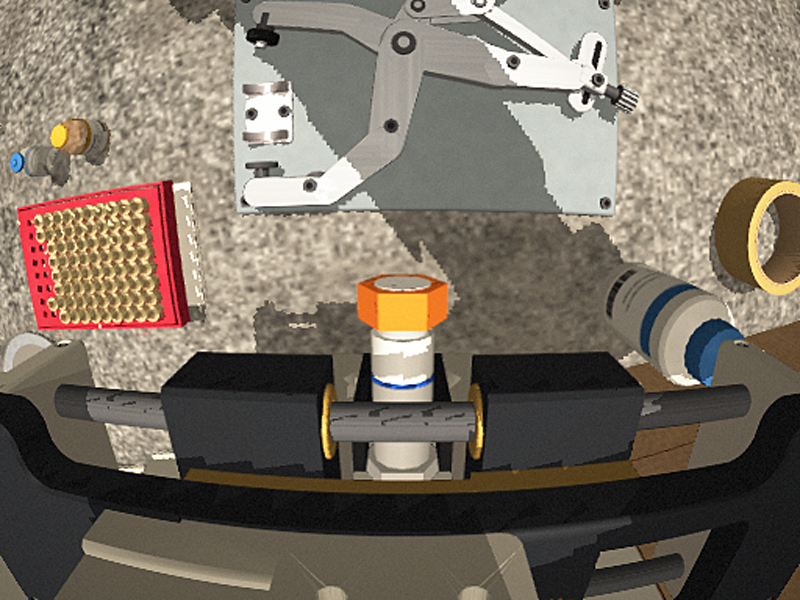

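View: plate far corners at (238,213) and (617,214), V plates at about (267,90) and (267,137), fixed pad face at (262,163), cartridge held straight.

```bash
python3 - <<'E'
from h import *
w=load('w2');k=1/1.5625
q=lambda u,v,z:onz(w,u*k,v*k,z,True)
A,B=q(238,213,.012),q(617,214,.012); print(A,B,np.linalg.norm(A-B)); d=B-A; yaw=np.arctan2(-d[0],d[1]); print('yaw',yaw,np.degrees(yaw))
L=q(236,20,.012); d=A-L; print('yaw from left edge',np.arctan2(d[1],d[0]))
m=(A+B)/2; c,s=np.cos(yaw),np.sin(yaw); o=m[:2]-np.array([c*.112-s*.018,s*.112+c*.018]); print('origin',o)
T=clampT(o,yaw); print('cradle text',T(.039,-.095,.034))
for z in(.0296,): 
    P=[q(u,v,z) for u,v in[(243,84),(292,84),(243,143),(292,143)]]; print('V',np.mean(P,0)); 
    for p in P: print(p)
# height: V block in top0 (crop (335,150) )
t=load('top0'); print(two(ray(t,335/2.75+130,148/2.75+105),ray(w,267*k,113*k,True)))
# cartridge relative to tcp: cap and flange
st=r.get_state(); R=Ro.from_euler('xyz',st['eef_rot'],degrees=True).as_matrix()
for u,v,z in[(402,331,.20),(402,303,.20),(402,476,.20)]: print(R.T@(q(u,v,z)-st['tcp_pos']))
E
```

```text
[ 0.67877318 -0.00939366  0.012     ] [0.72809581 0.26966536 0.012     ] 0.28338428681114197
yaw -0.17493950533637684 -10.023295325880735
yaw from left edge -0.17260525418899061
origin [0.59001107 0.13190402]
cradle text [0.6118812  0.03156611 0.034     ]
V [0.61565945 0.03202241 0.0296    ]
[0.59068784 0.01886591 0.0296    ]
[0.60001884 0.05266309 0.0296    ]
[0.63173149 0.01129603 0.0296    ]
[0.64019963 0.04526463 0.0296    ]
(array([0.61334619, 0.02653217, 0.01331136]), np.float64(0.0029366052937697365))
[ 0.02519665  0.00124717 -0.00338828]
[ 0.0345299   0.00124342 -0.00337293]
[-0.03246298  0.0012743  -0.00348311]
```

```bash
python3 - <<'E'
from h import *
go([.613,.0312,.085],-10.0)
E
```

```text
dp [120.2 -90.9 111.8] roll -0.006 rows 3.0 j6 -122.6
```

>>> send_rows:
  steps:
    - {"dp": [40, -30, 0], "roll": 0, "jaw": 0}
    - {"dp": [85, -65, 20], "roll": -0.005, "jaw": 0}
    - {"dp": [120, -91, 60], "roll": -0.005, "jaw": 0}
    - {"dp": [120, -91, 112], "roll": -0.005, "jaw": 0}
    - {"dp": [120, -91, 112], "roll": -0.005, "jaw": 0}

```text
time_s: 5.12
tcp_pos: [0.6104, 0.0295, 0.0835]
eef_rot: [-179.9, -0.3, 169.9]
contact_force: [0.8, -0.2, 0.5]
gripper_width: 0.0212
gripper_force: 15.0
```

```bash
python3 - <<'E'
from h import *
c=cap('wrist','w3'); s=r.get_state(); print(s['time_s'],s['tcp_pos'],s['eef_rot'])
cv2.imwrite('pics/w3b.png',cv2.resize(c['image'][60:330,70:430],(800,600),interpolation=cv2.INTER_CUBIC))
T=clampT([.590,.1315],-.175)
for P in [T(.039-.017,-.095-.015,.0296),T(.039-.017,-.095+.015,.0296),T(-.009,-.095,.034),T(-.1,.101,.034),T(-.064,-.125,.012)]:
    p=proj(c,P,True); print((p-[70,60])*[800/360,600/270])
E
```

```text
5.175 [0.61297021 0.03026975 0.08590969] [-1.79925878e+02 -8.47718169e-02  1.69937481e+02]
[372.9286591 304.4500527]
[468.49333139 304.31479027]
[420.7919583  208.22142491]
[949.64102423 -12.04552609]
[327.164687    32.88390258]
```

View pics/w3b.png

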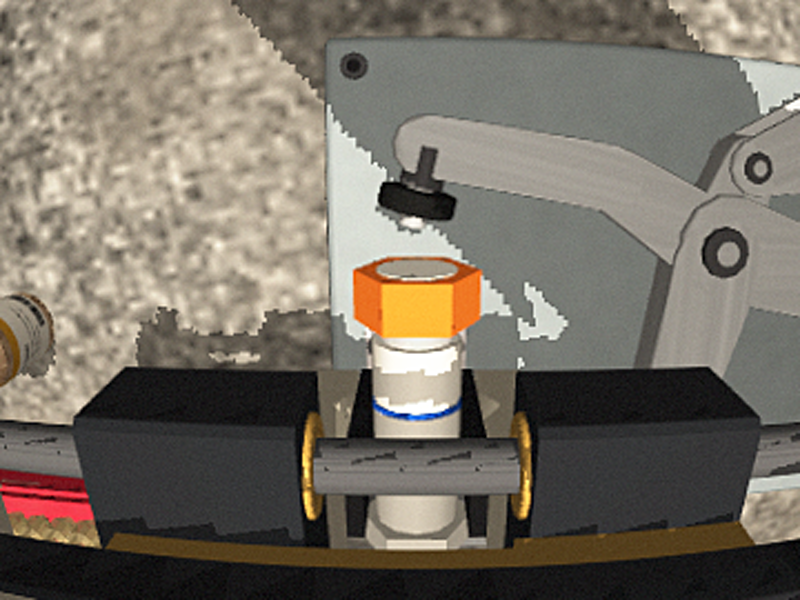

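>>> send_rows:
  steps:
    - {"dp": [-1, 0.7, 18], "roll": 0, "jaw": 0}
    - {"dp": [-1, 0.7, 34], "roll": 0, "jaw": 0}
    - {"dp": [-1, 0.7, 43], "roll": 0, "jaw": 0}
    - {"dp": [-1, 0.7, 46], "roll": 0, "jaw": 0}
    - {"dp": [-1, 0.7, 46.5], "roll": 0, "jaw": 0}

```text
time_s: 5.8
tcp_pos: [0.6165, 0.0316, 0.0414]
eef_rot: [-180.0, 0.2, 170.1]
contact_force: [-5.8, -2.4, 22.0]
gripper_width: 0.0217
gripper_force: 15.0
```

>>> send_rows:
  steps:
    - {"dp": [0, 0, 0], "roll": 0, "jaw": 0}
    - {"dp": [0, 0, 0], "roll": 0, "jaw": 0}

```text
time_s: 6.05
tcp_pos: [0.6165, 0.0315, 0.0415]
eef_rot: [-180.0, 0.2, 170.0]
contact_force: [-5.3, -2.4, 19.3]
gripper_width: 0.0215
gripper_force: 15.0
```

```bash
python3 - <<'E'
from h import *
c=cap('wrist','w4'); d=cap('side','s4')
p=proj(d,[.614,.031,.034]); print(p)
u,v=p.astype(int); a=cv2.resize(d['image'][max(v-35,0):v+35,u-47:u+47],(800,596),interpolation=cv2.INTER_CUBIC)
b=cv2.resize(c['image'][100:330,70:430],(800,511),interpolation=cv2.INTER_CUBIC)
cv2.imwrite('pics/s4b.png',np.vstack([cv2.resize(a,(400,298)),cv2.resize(b,(400,256))]))
s=r.get_state(); print(s['tcp_pos'],s['contact_force'],s['moment'])
E
```

```text
[283.94341011 189.47160669]
[0.61649481 0.03152395 0.04147209] [-4.26391406 -2.76306398 18.7922257 ] [-0.9793855   1.67608728  0.02419543]
```

View pics/s4b.png

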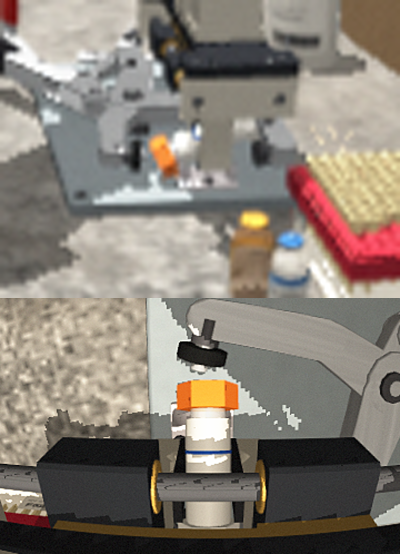

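Side crop: cap (orange, 163,155) lies lower than the barrel (185,140), so the cartridge tilted flange-up on contact: the flange has caught something. I lift and look again.

>>> send_rows:
  steps:
    - {"dp": [0, 0, -15], "roll": 0, "jaw": 0}
    - {"dp": [0, 0, -35], "roll": 0, "jaw": 0}
    - {"dp": [0, 0, -60], "roll": 0, "jaw": 0}
    - {"dp": [50, 0, -80], "roll": 0, "jaw": 0}
    - {"dp": [50, 0, -80], "roll": 0, "jaw": 0}

```text
time_s: 6.78
tcp_pos: [0.5643, 0.041, 0.1209]
eef_rot: [179.9, 0.1, 170.0]
contact_force: [1.0, -0.5, -0.3]
gripper_width: 0.0216
gripper_force: 15.0
```

```bash
python3 - <<'E'
from h import *
c=cap('wrist','w5'); d=cap('side','s5')
s=r.get_state(); print(s['time_s'],s['tcp_pos'],s['eef_rot'])
p=proj(d,s['tcp_pos']); print(p)
a=cv2.resize(d['image'][110:220,220:360],(800,628),interpolation=cv2.INTER_CUBIC)
cv2.imwrite('pics/s5b.png',a[:600])
E
```

```text
6.875 [0.56609597 0.04091119 0.11986889] [1.79954227e+02 7.29563980e-02 1.70003524e+02]
[269.15983672 163.3744426 ]
```

View pics/s5b.png

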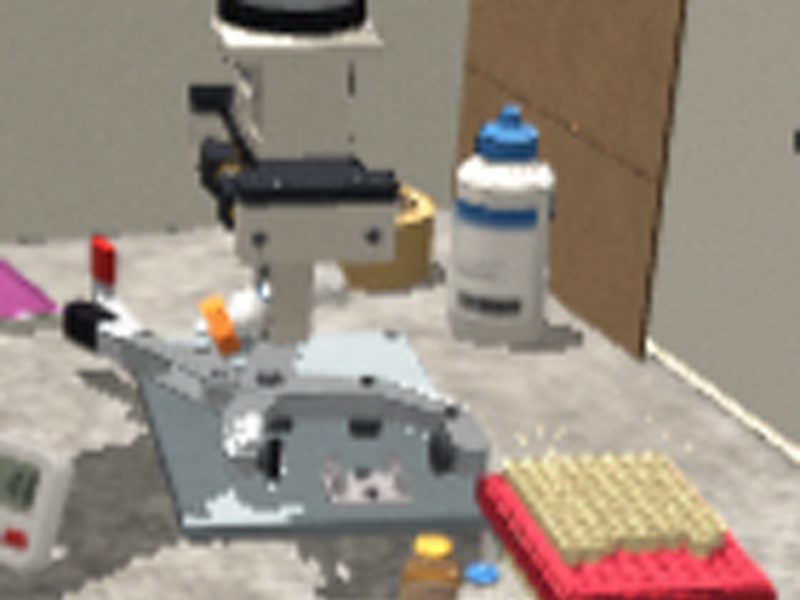

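Side view: cradle at (367,480), fixed pad near (440,450), moving pad near (270,455); cartridge still tilted cap-down in the pads.

```bash
python3 - <<'E'
from h import *
d=load('s5'); w=load('w2'); k=140/800
th=-.175; ex=np.array([np.cos(th),np.sin(th)]); ey=np.array([-np.sin(th),np.cos(th)])
O=np.array([.5915,.1315])
f=lambda P:((P[:2]-O)@ex*1e3,(P[:2]-O)@ey*1e3)
for n,u,v,z in[('mov pad',272,455,.034),('fix pad',440,450,.034),('V',367,487,.022),('VL',327,490,.024),('VR',408,490,.024)]:
    o,dd=ray(d,220+u*k,110+v*k); P=o+dd*(z-o[2])/dd[2]
    # also intersect with vertical plane y_clamp=-95
    t=(-.095-(o[:2]-O)@ey)/(dd[:2]@ey); Q=o+t*dd
    print(n,P.round(4),np.round(f(P),1),'plane y-95:',np.round(f(Q),1),Q[2].round(4))
q=lambda u,v,z:onz(w,u/1.5625,v/1.5625,z,True)
for n,u,v,z in [('fixpad face',262,161,.044),('movpad face',262,46,.044),('V0',267,84,.0296),('V0b',267,95,.0296),('V1',267,130,.0296),('V1b',267,143,.0296),('pivot',403,42,.047)]: print(n,np.round(f(q(u,v,z)),1))
w=load('w5'); im=w['image'];h=cv2.cvtColor(im,cv2.COLOR_BGR2HSV);m=cv2.inRange(h,(5,150,80),(22,255,255));m[:120]=0
n,l,st,ce=cv2.connectedComponentsWithStats(m);i=1+st[1:,4].argmax();a=ce[i];print(st[i])
hd=cv2.cvtColor(d['image'],cv2.COLOR_BGR2HSV);m=cv2.inRange(hd,(5,150,80),(22,255,255));m[:155]=0;m[175:]=0;m[:,:250]=0;m[:,265:]=0;M=cv2.moments(m,True);b=(M['m10']/M['m00'],M['m01']/M['m00']);print(b,M['m00'])
P,e=two(ray(w,*a,True),ray(d,*b));s=r.get_state();print('cap tri',P,e,'rel tcp',Ro.from_euler('xyz',s['eef_rot'],degrees=True).as_matrix().T@(P-s['tcp_pos']))
E
```

```text
mov pad [0.5648 0.0427 0.034 ] [-10.9 -92.1] plane y-95: [-11.4 -95. ] 0.0352
fix pad [0.6554 0.0261 0.034 ] [ 81.3 -92.7] plane y-95: [ 80.7 -95. ] 0.035
V [0.6092 0.0148 0.022 ] [  37.8 -111.8] plane y-95: [ 41.5 -95. ] 0.0146
VL [0.5854 0.0122 0.024 ] [  14.7 -118.6] plane y-95: [ 19.5 -95. ] 0.0137
VR [0.6272 0.001  0.024 ] [  57.9 -122.2] plane y-95: [ 64.3 -95. ] 0.012
fixpad face [ 74.5 -93.5]
movpad face [ -3.2 -93.3]
V0 [ 20.6 -93.7]
V0b [ 28.4 -93.7]
V1 [ 52.9 -93.8]
V1b [ 61.9 -94. ]
pivot [ 0.5 -2. ]
[ 118  295  291   21 2566]
(258.2068965517241, 166.79310344827587) 29.0
cap tri [0.55882123 0.0490945  0.12769873] 0.06140494079902104 rel tcp [ 0.00857484  0.00680253 -0.00783534]
```

```bash
python3 - <<'E'
from h import *
d=cap('side','s6'); w=cap('wrist','w6'); s=r.get_state(); t=s['tcp_pos']; print(t)
th=-.175; ex=np.array([np.cos(th),np.sin(th),0]); ey=np.array([-np.sin(th),np.cos(th),0])
hd=cv2.cvtColor(d['image'],cv2.COLOR_BGR2HSV);m=cv2.inRange(hd,(5,150,80),(22,255,255));m[:155]=0;m[178:]=0;m[:,:245]=0;m[:,268:]=0
ys,xs=np.nonzero(m); b=(xs.mean(),ys.mean()); print(b,len(xs))
o,dd=ray(d,*b); 
k=((t-o)@ey-.011)/(dd@ey); P=o+k*dd; print('cap side face rel tcp: x,z mm',((P-t)@ex*1e3).round(1),((P-t)[2]*1e3).round(1))
hw=cv2.cvtColor(w['image'],cv2.COLOR_BGR2HSV);m=cv2.inRange(hw,(5,150,80),(22,255,255));m[:130]=0;m[250:]=0;m[:,:200]=0;m[:,320:]=0
ys,xs=np.nonzero(m);print(xs.min(),xs.max(),ys.min(),ys.max(),len(xs))
for v in(ys.min(),ys.max()):
  for z in (t[2]-.01,t[2]-.0):
    Q=onz(w,xs.mean(),v,z,True); print(v,z.round(3),((Q-t)@ex*1e3).round(1),((Q-t)@ey*1e3).round(1))
C=np.array([.5915,.1315,0])+.039*ex-.095*ey; print(C); go([C[0]-.0012,C[1],.075],-10.0)
E
```

```text
[0.56636664 0.04066172 0.118962  ]
(np.float64(258.26666666666665), np.float64(166.93333333333334)) 30
cap side face rel tcp: x,z mm -34.8 -5.5
208 306 174 249 1323
174 0.109 -41.8 0.5
174 0.119 -44.0 0.5
249 0.109 2.6 0.5
249 0.119 -2.5 0.5
[0.61336406 0.03116076 0.        ]
dp [-46.7  -1.4  44. ] roll -0.001 rows 1.0 j6 -123.9
```

The cap sits level after all (−35, −5.5 mm from the TCP); the tilt was perspective. The settled x was about 3 mm too far, so I retry with that corrected.

>>> send_rows:
  steps:
    - {"dp": [-20, 0, 0], "roll": 0, "jaw": 0}
    - {"dp": [-46.5, -1.2, 20], "roll": 0, "jaw": 0}
    - {"dp": [-46.5, -1.2, 44], "roll": 0, "jaw": 0}
    - {"dp": [-46.5, -1.2, 44], "roll": 0, "jaw": 0}
    - {"dp": [-46.5, -1.2, 44], "roll": 0, "jaw": 0}

```text
time_s: 7.6
tcp_pos: [0.6118, 0.0312, 0.0753]
eef_rot: [-180.0, -0.0, 170.0]
contact_force: [-0.7, -0.3, -0.5]
gripper_width: 0.0216
gripper_force: 15.0
```

>>> send_rows:
  steps:
    - {"dp": [0, 0, 15], "roll": 0, "jaw": 0}
    - {"dp": [0, 0, 28], "roll": 0, "jaw": 0}
    - {"dp": [0, 0, 32], "roll": 0, "jaw": 0}
    - {"dp": [0, 0, 34], "roll": 0, "jaw": 0}
    - {"dp": [0, 0, 34], "roll": 0, "jaw": 0}

```text
time_s: 8.22
tcp_pos: [0.6116, 0.0313, 0.0411]
eef_rot: [-180.0, 0.0, 170.0]
contact_force: [-0.3, 0.4, -1.2]
gripper_width: 0.0216
gripper_force: 15.0
```

Free at 0.041 this time. Continuing down gently.

>>> send_rows:
  steps:
    - {"dp": [0, 0, 1], "roll": 0, "jaw": 0}
    - {"dp": [0, 0, 2], "roll": 0, "jaw": 0}
    - {"dp": [0, 0, 2.5], "roll": 0, "jaw": 0}
    - {"dp": [0, 0, 2.5], "roll": 0, "jaw": 0}

```text
time_s: 8.72
tcp_pos: [0.6122, 0.0311, 0.0396]
eef_rot: [180.0, 0.1, 170.0]
contact_force: [0.2, -1.6, 7.0]
gripper_width: 0.0215
gripper_force: 15.0
```

>>> send_rows:
  steps:
    - {"dp": [0, 0, -0.5], "roll": 0, "jaw": 40}
    - {"dp": [0, 0, -0.5], "roll": 0, "jaw": 55}
    - {"dp": [0, 0, -0.5], "roll": 0, "jaw": 55}
    - {"dp": [0, 0, -0.5], "roll": 0, "jaw": 55}
    - {"dp": [0, 0, -10], "roll": 0, "jaw": 55}

```text
time_s: 9.35
tcp_pos: [0.6109, 0.0311, 0.0481]
eef_rot: [-180.0, -0.1, 170.0]
contact_force: [0.1, 0.9, 0.8]
gripper_width: 0.048
gripper_force: 0.0
```

>>> send_rows:
  steps:
    - {"dp": [0, 0, -40], "roll": 0, "jaw": 55}
    - {"dp": [10, 0, -90], "roll": 0, "jaw": 30}
    - {"dp": [-20, 40, -110], "roll": 0, "jaw": 0}
    - {"dp": [-80, 70, -110], "roll": 0, "jaw": 0}
    - {"dp": [-80, 70, -110], "roll": 0, "jaw": 0}

```text
time_s: 9.98
tcp_pos: [0.7051, 0.0875, 0.1581]
eef_rot: [-180.0, 0.0, 170.0]
contact_force: [-2.5, -0.6, -1.0]
gripper_width: 0.0141
gripper_force: 0.0
```

```bash
python3 - <<'E'
from h import *
c=cap('wrist','w7'); cap('side','s7'); cap('top','t7'); s=r.get_state(); print(s['time_s'],s['tcp_pos'],s['eef_rot'],s['contact_force'],s['joints'].round(1))
cv2.imwrite('pics/w7b.png',cv2.resize(c['image'],(800,600),interpolation=cv2.INTER_CUBIC))
E
```

```text
10.125 [0.70191717 0.08599588 0.15825047] [-1.79973044e+02 -5.57285294e-02  1.69952018e+02] [-0.91943219  0.43867126 -0.15587757] [  22.7   26.7   -0.9   -0.   -62.6 -122.8]
```

View pics/w7b.png

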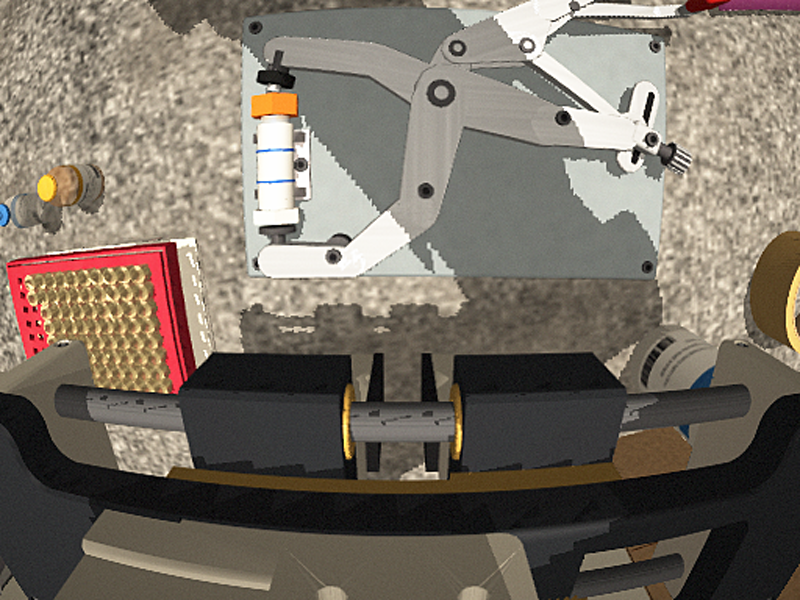

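Wrist view: the cartridge lies straight in the cradle, cap (275,105) next to the moving pad, flange (277,218) at the fixed pad; fingers clear. Now to see the handle and tab.

>>> send_rows:
  steps:
    - {"dp": [40, 38, 0], "roll": 0, "jaw": 0}
    - {"dp": [82, 76, 0], "roll": 0, "jaw": 0}
    - {"dp": [124, 114, 0], "roll": 0, "jaw": 0}
    - {"dp": [124, 114, 0], "roll": 0, "jaw": 0}
    - {"dp": [124, 114, 0], "roll": 0, "jaw": 0}

```text
time_s: 10.75
tcp_pos: [0.5997, 0.2199, 0.1595]
eef_rot: [180.0, 0.0, 170.0]
contact_force: [0.8, 0.5, 0.2]
gripper_width: 0.0006
gripper_force: 0.0
```

```bash
python3 - <<'E'
from h import *
w=load('w7'); q=lambda u,v,z:onz(w,u/1.5625,v/1.5625,z,True)
th=-.175; ex=np.array([np.cos(th),np.sin(th)]); ey=np.array([-np.sin(th),np.cos(th)]); O=np.array([.5915,.1315])
f=lambda P:np.round([(P[:2]-O)@ex*1e3,(P[:2]-O)@ey*1e3],1)
for n,u,v,z in[('capjoint',276,117,.045),('flangejoint',277,208,.045),('barrel mid',276.5,163,.034),('Vright',311,160,.0296),('plateFL',247,275,.012),('plateFR',661,280,.012)]: print(n,f(q(u,v,z)))
c=cap('wrist','w8'); cap('side','s8'); s=r.get_state(); print(s['time_s'],s['tcp_pos'])
cv2.imwrite('pics/w8b.png',cv2.resize(c['image'],(800,600),interpolation=cv2.INTER_CUBIC))
E
```

```text
capjoint [ 11.6 -92.9]
flangejoint [ 63.3 -93.5]
barrel mid [ 37.5 -96. ]
Vright [ 36.6 -76.1]
plateFL [ 109.6 -125.9]
plateFR [111.9 163. ]
10.85 [0.60035406 0.21908522 0.15896822]
```

View pics/w8b.png

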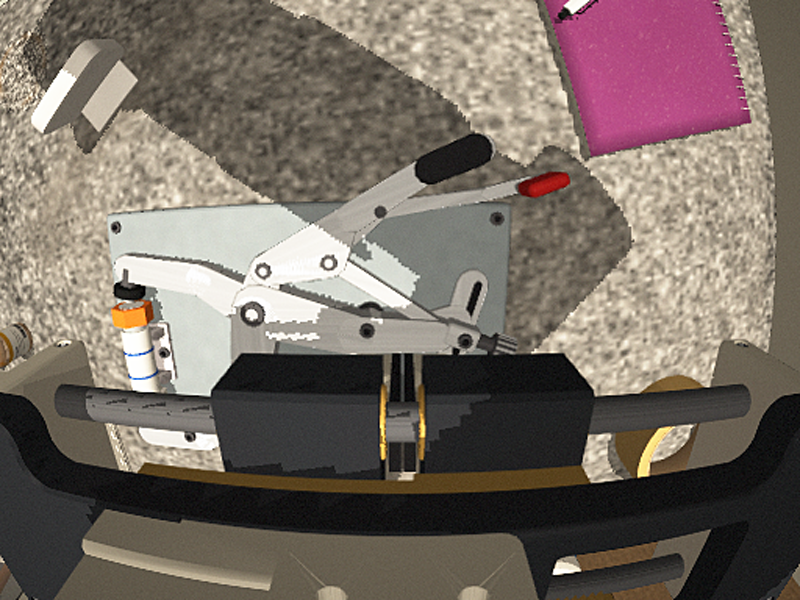

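Sleeve robot-side edge runs (418,160)–(472,135), end (492,150); red tab from (520,190) to (568,178).

```bash
cat >> h.py <<'E'
th=-.175; ex=np.array([np.cos(th),np.sin(th)]); ey=np.array([-np.sin(th),np.cos(th)]); O=np.array([.5915,.1315])
f=lambda P:np.round([(P[:2]-O)@ex*1e3,(P[:2]-O)@ey*1e3],1)
def W(x,y,z): return np.array([*(O+x/1e3*ex+y/1e3*ey),z/1e3])
E
python3 - <<'E'
from h import *
w=load('w8'); q=lambda u,v,z:onz(w,u/1.5625,v/1.5625,z,True)
for n,u,v,z in[('face',418,160,.044),('face',445,146.5,.044),('face',472,135,.044),('end',492,150,.044),('tabL',520,190,.073),('tabR',568,178,.073),('pivot',252,314,.047),('FL',107,214,.012),('FR',510,206,.012)]: print(n,f(q(u,v,z)))
print('goto'); s=r.get_state(); print(f(s['tcp_pos'])); go(W(-145,95,120),-10.0); go(W(-145,95,41),-10)
E
```

```text
face [-89.   97.9]
face [-96.8 112.8]
face [-103.7  127.8]
end [-95.6 139.1]
tabL [-74.7 148.3]
tabR [-82.2 174. ]
pivot [-0.9 -0.9]
FL [ -64.3 -123.8]
FR [-61.9 157.9]
goto
[-6.5 87.8]
dp [138.5   7.   38.9] roll -0.002 rows 2.3 j6 -137.6
dp [138.5   7.  117.9] roll -0.002 rows 2.9 j6 -137.6
```

>>> send_rows:
  steps:
    - {"dp": [50, 1, 0], "roll": 0, "jaw": 0}
    - {"dp": [100, 2, 20], "roll": 0, "jaw": 0}
    - {"dp": [138, 3, 60], "roll": 0, "jaw": 0}
    - {"dp": [138, 3, 105], "roll": 0, "jaw": 0}
    - {"dp": [138, 3, 119], "roll": 0, "jaw": 0}

```text
time_s: 11.48
tcp_pos: [0.4641, 0.2453, 0.0377]
eef_rot: [-179.8, -0.1, 169.9]
contact_force: [0.3, -0.3, 0.4]
gripper_width: 0.0009
gripper_force: 0.0
```

>>> send_rows:
  steps:
    - {"dp": [0, 0, 0], "roll": 0, "jaw": 0}
    - {"dp": [0, 0, 0], "roll": 0, "jaw": 0}
    - {"dp": [-15, 0, 0], "roll": 0, "jaw": 0}
    - {"dp": [-28, 0, 0], "roll": 0, "jaw": 0}
    - {"dp": [-28, 0, 0], "roll": 0, "jaw": 0}

```text
time_s: 12.1
tcp_pos: [0.4939, 0.2422, 0.0399]
eef_rot: [180.0, 0.0, 169.9]
contact_force: [-0.6, 0.5, -0.6]
gripper_width: 0.0005
gripper_force: 0.0
```

```bash
python3 - <<'E'
from h import *
s=r.get_state(); print(f(s['tcp_pos']),s['tcp_pos'],s['contact_force'])
E
```

```text
[-115.4   92. ] [0.49385344 0.24215492 0.03987303] [-0.63567549  0.49922741 -0.60208535]
```

>>> send_rows:
  steps:
    - {"dp": [-4, 0.5, 0], "roll": 0, "jaw": 0}
    - {"dp": [-8, 1.5, 0], "roll": 0, "jaw": 0}
    - {"dp": [-12, 2.5, 0], "roll": 0, "jaw": 0}

```text
time_s: 12.48
tcp_pos: [0.5047, 0.2427, 0.0395]
eef_rot: [-180.0, -0.0, 170.0]
contact_force: [-2.7, 1.7, -0.4]
gripper_width: 0.0006
gripper_force: 1.4
```

>>> send_rows:
  steps:
    - {"dp": [-4, 1.2, 0], "roll": 0, "jaw": 0}
    - {"dp": [-8, 2.4, 0], "roll": 0, "jaw": 0}

```text
time_s: 12.72
tcp_pos: [0.5128, 0.2437, 0.0394]
eef_rot: [-180.0, -0.0, 170.0]
contact_force: [-3.9, 2.4, 0.4]
gripper_width: 0.0005
gripper_force: 1.6
```

>>> send_rows:
  steps:
    - {"dp": [-4, 1.2, 0], "roll": 0, "jaw": 0}
    - {"dp": [-8, 2.4, 0], "roll": 0, "jaw": 0}

```text
time_s: 12.98
tcp_pos: [0.521, 0.2448, 0.0394]
eef_rot: [180.0, -0.0, 170.0]
contact_force: [-8.4, 5.1, 2.1]
gripper_width: 0.0003
gripper_force: 3.5
```

>>> send_rows:
  steps:
    - {"dp": [-2, 0.6, 0], "roll": 0, "jaw": 0}
    - {"dp": [-4, 1.2, 0], "roll": 0, "jaw": 0}

```text
time_s: 13.22
tcp_pos: [0.5246, 0.2454, 0.0393]
eef_rot: [-180.0, -0.1, 170.0]
contact_force: [-10.0, 6.6, 0.6]
gripper_width: 0.0004
gripper_force: 4.5
```

>>> send_rows:
  steps:
    - {"dp": [-2, 0.6, 0], "roll": 0, "jaw": 0}
    - {"dp": [-3, 1, 0], "roll": 0, "jaw": 0}

```text
time_s: 13.48
tcp_pos: [0.5275, 0.2459, 0.0393]
eef_rot: [-180.0, -0.1, 170.0]
contact_force: [-8.2, 5.9, 3.4]
gripper_width: 0.0011
gripper_force: 4.4
```

>>> send_rows:
  steps:
    - {"dp": [-2, 0.5, 0], "roll": 0, "jaw": 0}
    - {"dp": [-2, 0.5, 0], "roll": 0, "jaw": 0}

```text
time_s: 13.72
tcp_pos: [0.5298, 0.246, 0.0393]
eef_rot: [-180.0, -0.1, 170.0]
contact_force: [-8.9, 5.6, 1.8]
gripper_width: 0.0004
gripper_force: 4.0
```

>>> send_rows:
  steps:
    - {"dp": [-2, 0.5, 0], "roll": 0, "jaw": 0}
    - {"dp": [-2, 0.5, 0], "roll": 0, "jaw": 0}

```text
time_s: 13.98
tcp_pos: [0.5321, 0.2462, 0.0394]
eef_rot: [180.0, -0.1, 170.0]
contact_force: [-6.9, 5.2, 1.1]
gripper_width: 0.0008
gripper_force: 3.7
```

>>> send_rows:
  steps:
    - {"dp": [-2, 0.4, 0], "roll": 0, "jaw": 0}
    - {"dp": [-2, 0.4, 0], "roll": 0, "jaw": 0}

```text
time_s: 14.22
tcp_pos: [0.5343, 0.2464, 0.0394]
eef_rot: [180.0, -0.0, 170.0]
contact_force: [-7.3, 5.0, 0.9]
gripper_width: 0.0003
gripper_force: 3.4
```

>>> send_rows:
  steps:
    - {"dp": [-2, 0.4, 0], "roll": 0, "jaw": 0}
    - {"dp": [-2, 0.4, 0], "roll": 0, "jaw": 0}

```text
time_s: 14.48
tcp_pos: [0.5365, 0.2465, 0.0394]
eef_rot: [180.0, -0.0, 170.0]
contact_force: [-6.5, 5.6, 0.4]
gripper_width: 0.0004
gripper_force: 3.1
```

>>> send_rows:
  steps:
    - {"dp": [-2, 0.3, 0], "roll": 0, "jaw": 0}
    - {"dp": [-2, 0.3, 0], "roll": 0, "jaw": 0}

```text
time_s: 14.72
tcp_pos: [0.5387, 0.2466, 0.0395]
eef_rot: [180.0, -0.0, 170.0]
contact_force: [-5.8, 5.6, -0.2]
gripper_width: 0.0005
gripper_force: 2.8
```

>>> send_rows:
  steps:
    - {"dp": [-2, 0.3, 0], "roll": 0, "jaw": 0}
    - {"dp": [-2, 0.3, 0], "roll": 0, "jaw": 0}

```text
time_s: 14.98
tcp_pos: [0.5408, 0.2464, 0.0395]
eef_rot: [180.0, -0.0, 170.0]
contact_force: [-4.7, 3.5, -0.2]
gripper_width: 0.0005
gripper_force: 2.5
```

>>> send_rows:
  steps:
    - {"dp": [-2, 0.2, 0], "roll": 0, "jaw": 0}
    - {"dp": [-2, 0.2, 0], "roll": 0, "jaw": 0}

```text
time_s: 15.22
tcp_pos: [0.5429, 0.2463, 0.0395]
eef_rot: [180.0, 0.0, 170.0]
contact_force: [-3.9, 4.5, 0.4]
gripper_width: 0.0002
gripper_force: 2.3
```

>>> send_rows:
  steps:
    - {"dp": [-2, 0.2, 0], "roll": 0, "jaw": 0}
    - {"dp": [-2, 0.2, 0], "roll": 0, "jaw": 0}

```text
time_s: 15.48
tcp_pos: [0.5449, 0.246, 0.0395]
eef_rot: [180.0, 0.0, 170.0]
contact_force: [-3.7, 4.9, -0.5]
gripper_width: 0.0005
gripper_force: 2.1
```

>>> send_rows:
  steps:
    - {"dp": [-2, 0.2, 0], "roll": 0, "jaw": 0}
    - {"dp": [-2, 0.2, 0], "roll": 0, "jaw": 0}

```text
time_s: 15.72
tcp_pos: [0.547, 0.2457, 0.0395]
eef_rot: [180.0, 0.0, 170.0]
contact_force: [-2.3, 3.6, -0.6]
gripper_width: 0.0004
gripper_force: 1.8
```

>>> send_rows:
  steps:
    - {"dp": [-2, 0.2, 0], "roll": 0, "jaw": 0}
    - {"dp": [-2, 0.2, 0], "roll": 0, "jaw": 0}

```text
time_s: 15.98
tcp_pos: [0.549, 0.2452, 0.0395]
eef_rot: [180.0, 0.0, 170.0]
contact_force: [-2.2, 3.3, -0.2]
gripper_width: 0.0003
gripper_force: 1.4
```

>>> send_rows:
  steps:
    - {"dp": [-1.5, 0, 0], "roll": 0, "jaw": 0}
    - {"dp": [-1.5, 0, 0], "roll": 0, "jaw": 0}

```text
time_s: 16.23
tcp_pos: [0.5505, 0.2448, 0.0396]
eef_rot: [-180.0, 0.0, 170.0]
contact_force: [-2.9, 1.3, -0.8]
gripper_width: 0.0002
gripper_force: 1.1
```

>>> send_rows:
  steps:
    - {"dp": [-1.5, 0, 0], "roll": 0, "jaw": 0}
    - {"dp": [-1.5, 0, 0], "roll": 0, "jaw": 0}

```text
time_s: 16.48
tcp_pos: [0.5519, 0.2445, 0.0396]
eef_rot: [-180.0, 0.0, 170.0]
contact_force: [-2.0, 1.6, 0.2]
gripper_width: 0.0005
gripper_force: 0.8
```

>>> send_rows:
  steps:
    - {"dp": [-1.5, 0, 0], "roll": 0, "jaw": 0}
    - {"dp": [-1.5, 0, 0], "roll": 0, "jaw": 0}

```text
time_s: 16.73
tcp_pos: [0.5534, 0.2442, 0.0396]
eef_rot: [-180.0, 0.0, 170.0]
contact_force: [-0.8, 1.6, 0.6]
gripper_width: 0.0006
gripper_force: 0.5
```

>>> send_rows:
  steps:
    - {"dp": [-1.5, 0, 0], "roll": 0, "jaw": 0}
    - {"dp": [-1.5, 0, 0], "roll": 0, "jaw": 0}

```text
time_s: 16.98
tcp_pos: [0.5549, 0.244, 0.0396]
eef_rot: [-180.0, 0.0, 170.0]
contact_force: [-0.2, -0.3, 0.5]
gripper_width: 0.0003
gripper_force: 0.2
```

>>> send_rows:
  steps:
    - {"dp": [-1.2, 0, 0], "roll": 0, "jaw": 0}
    - {"dp": [-1.2, 0, 0], "roll": 0, "jaw": 0}

```text
time_s: 17.23
tcp_pos: [0.556, 0.2438, 0.0396]
eef_rot: [-180.0, 0.0, 170.0]
contact_force: [-0.5, 0.1, -0.5]
gripper_width: 0.0002
gripper_force: 0.0
```

>>> send_rows:
  steps:
    - {"dp": [-1.2, 0, 0], "roll": 0, "jaw": 0}
    - {"dp": [-1.2, 0, 0], "roll": 0, "jaw": 0}

```text
time_s: 17.48
tcp_pos: [0.5571, 0.2436, 0.0396]
eef_rot: [-180.0, 0.0, 170.0]
contact_force: [-0.8, -0.2, 0.3]
gripper_width: 0.0005
gripper_force: 0.0
```

>>> send_rows:
  steps:
    - {"dp": [-1.5, 0, 0], "roll": 0, "jaw": 0}
    - {"dp": [-1.5, 0, 0], "roll": 0, "jaw": 0}

```text
time_s: 17.73
tcp_pos: [0.5586, 0.2434, 0.0395]
eef_rot: [180.0, 0.0, 170.0]
contact_force: [0.1, -0.2, 0.0]
gripper_width: 0.0007
gripper_force: 0.0
```

>>> send_rows:
  steps:
    - {"dp": [5, 0, 0], "roll": 0, "jaw": 0}
    - {"dp": [20, 0, 0], "roll": 0, "jaw": 0}
    - {"dp": [40, 0, 0], "roll": 0, "jaw": 0}
    - {"dp": [60, 0, 0], "roll": 0, "jaw": 0}
    - {"dp": [60, 0, -50], "roll": 0, "jaw": 0}

```text
time_s: 18.35
tcp_pos: [0.4953, 0.2523, 0.0869]
eef_rot: [-179.6, -0.3, 170.0]
contact_force: [0.3, 1.4, 0.7]
gripper_width: 0.0006
gripper_force: 0.0
```

```bash
python3 - <<'E'
from h import *
s=r.get_state(); print(f(s['tcp_pos']),s['tcp_pos'],s['time_s'])
E
```

```text
[-115.8  102.2] [0.49527808 0.25228606 0.08689382] 18.35
```

>>> send_rows:
  steps:
    - {"dp": [0, 0, -50], "roll": 0, "jaw": 0}
    - {"dp": [-40, -5, -75], "roll": 0, "jaw": 0}
    - {"dp": [-90, -14, -75], "roll": 0, "jaw": 0}
    - {"dp": [-110, -14, -75], "roll": 0, "jaw": 0}
    - {"dp": [-110, -14, -75], "roll": 0, "jaw": 0}

```text
time_s: 18.98
tcp_pos: [0.6053, 0.2206, 0.1639]
eef_rot: [-180.0, -0.0, 169.9]
contact_force: [-0.7, 0.2, -0.3]
gripper_width: 0.0004
gripper_force: 0.0
```

```bash
python3 - <<'E'
from h import *
c=cap('wrist','w9'); cap('side','s9'); s=r.get_state(); print(s['time_s'],s['tcp_pos'],f(s['tcp_pos']))
cv2.imwrite('pics/w9b.png',cv2.resize(c['image'],(800,600),interpolation=cv2.INTER_CUBIC))
E
```

```text
19.075 [0.60418087 0.22105171 0.16418273] [-3.1 90.4]
```

View pics/w9b.png

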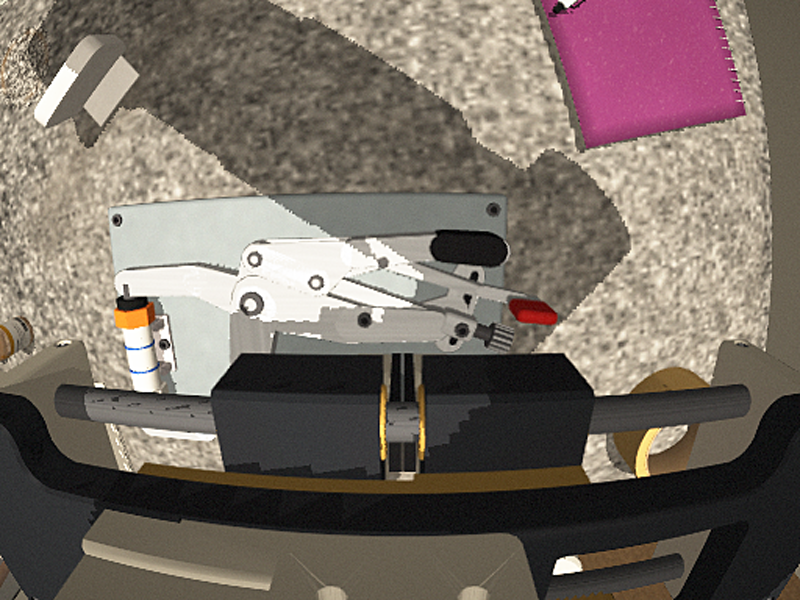

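Locked: handle parallel to the plate edge, pad on the cap; red tab spans (510,300)–(557,323), its inner (+x) edge near v≈318.

```bash
python3 - <<'E'
from h import *
w=load('w9'); q=lambda u,v,z:onz(w,u/1.5625,v/1.5625,z,True)
h=cv2.cvtColor(w['image'],cv2.COLOR_BGR2HSV); m=cv2.inRange(h,(0,150,60),(6,255,255))|cv2.inRange(h,(174,150,60),(180,255,255)); m[:180]=0;m[215:]=0;m[:,:315]=0;m[:,365:]=0
ys,xs=np.nonzero(m); print(len(xs),xs.min(),xs.max(),ys.min(),ys.max())
for x in range(xs.min(),xs.max()+1,5):
    v=ys[xs==x]; print(x,v.min(),v.max(),f(onz(w,x,v.min(),.073,True)),f(onz(w,x,v.max()+1,.073,True)),f(onz(w,x,v.max()+1,.047,True)),h[v.min():v.max()+1:2,x,2])
print('cam',f(ray(w,256,192,True)[0]))
# cap/jaw
for n,u,v,z in[('pad',132,304,.045),('capEndTop',134,311,.047),('capJoint',136,326,.045)]: print(n,f(q(u,v,z)))
# side view of the tab
d=load('s9'); h=cv2.cvtColor(d['image'],cv2.COLOR_BGR2HSV); m=cv2.inRange(h,(0,150,60),(6,255,255))|cv2.inRange(h,(174,150,60),(180,255,255)); m[:,:225]=0;m[:,275:]=0;m[175:]=0; ys,xs=np.nonzero(m); print(len(xs),xs.min(),xs.max(),ys.min(),ys.max())
for u in (xs.min(),xs.max()+1):
    o,dd=ray(d,u,ys.mean()); t=(.168-(o[:2]-O)@ey)/(dd[:2]@ey); print(u,f(o+t*dd),(o+t*dd)[2])
E
```

```text
386 326 356 191 207
326 193 197 [ -9.6 148.4] [ -5.2 148.7] [  2.9 155.1] [91 85 87]
331 192 204 [-10.4 152.7] [  1.1 153.5] [  9.8 160.5] [ 87  86  87  87 106 119 109]
336 192 206 [-10.4 157.1] [  2.9 158.1] [ 11.9 165.6] [ 86  83  90 116 161 173 165 130]
341 193 206 [ -9.5 161.6] [  3.  162.6] [ 11.9 170.6] [ 89  85  79 133 160 173 159]
346 193 207 [ -9.5 166.1] [  3.9 167.3] [ 13.  175.7] [ 82  91  87 107 154 172 166 116]
351 196 207 [ -6.8 170.8] [  4.  171.9] [ 13.1 180.8] [ 89  81 133 158 168 156]
356 201 205 [ -2.3 175.9] [  2.2 176.3] [ 11.1 185.8] [123 142 115]
cam [-77.9  90.7]
pad [ -0.1 -89.3]
capEndTop [  4.1 -87.2]
capJoint [ 15.4 -89. ]
15 259 260 151 158
259 [ -0.2 168. ] 0.06007292255224961
261 [  7. 168.] 0.0599096363371342
```

>>> send_rows:
  steps:
    - {"dp": [-17, 37, 0], "roll": 0, "jaw": 0}
    - {"dp": [-35, 74, 0], "roll": 0, "jaw": 0}
    - {"dp": [-35, 74, 0], "roll": 0, "jaw": 0}
    - {"dp": [-35, 74, 25], "roll": 0, "jaw": 0}
    - {"dp": [-35, 74, 50], "roll": 0, "jaw": 0}

```text
time_s: 19.7
tcp_pos: [0.6513, 0.288, 0.1146]
eef_rot: [180.0, 0.0, 170.0]
contact_force: [1.3, -0.4, -0.7]
gripper_width: 0.0001
gripper_force: 0.0
```

>>> send_rows:
  steps:
    - {"dp": [0, 0, 15], "roll": 0, "jaw": 0}
    - {"dp": [0, 0, 30], "roll": 0, "jaw": 0}
    - {"dp": [0, 0, 46], "roll": 0, "jaw": 0}
    - {"dp": [0, 0, 46], "roll": 0, "jaw": 0}
    - {"dp": [0, 0, 46], "roll": 0, "jaw": 0}

```text
time_s: 20.32
tcp_pos: [0.6531, 0.2878, 0.069]
eef_rot: [180.0, 0.0, 170.0]
contact_force: [-0.4, -0.5, 0.5]
gripper_width: 0.0007
gripper_force: 0.0
```

```bash
python3 - <<'E'
from h import *
d=cap('side','s10');s=r.get_state(); print(s['time_s'],s['tcp_pos'],f(s['tcp_pos']),s['contact_force'])
w=cap('wrist','w10'); h=cv2.cvtColor(w['image'],cv2.COLOR_BGR2HSV); m=cv2.inRange(h,(0,150,60),(6,255,255))|cv2.inRange(h,(174,150,60),(180,255,255)); m[:120]=0;m[225:]=0;m[:,:180]=0;m[:,340:]=0
ys,xs=np.nonzero(m); print(len(xs),xs.min(),xs.max(),ys.min(),ys.max()); u=int(np.median(xs)); v=ys[xs==u]; print(f(onz(w,u,v.min(),.073,True)),f(onz(w,u,v.max()+1,.073,True)),f(onz(w,xs.min(),ys.mean(),.073,True)),f(onz(w,xs.max(),ys.mean(),.073,True)))
E
```

```text
20.375 [0.65316049 0.28789332 0.0692539 ] [ 33.5 164.7] [ 0.19131851 -0.39886624 -0.05828121]
1040 235 281 177 203
[ -9.4 165.6] [  2.9 165.6] [ -3.4 154.3] [ -3.3 176.9]
```

>>> send_rows:
  steps:
    - {"dp": [0, 0, 0], "roll": 0, "jaw": 0}
    - {"dp": [0, 0, 0], "roll": 0, "jaw": 0}
    - {"dp": [0, 0, 0], "roll": 0, "jaw": 0}
    - {"dp": [0, 0, 0], "roll": 0, "jaw": 0}
    - {"dp": [0, 0, 1], "roll": 0, "jaw": 0}

```text
time_s: 21.05
tcp_pos: [0.6527, 0.2877, 0.0676]
eef_rot: [180.0, 0.0, 170.0]
contact_force: [1.1, 0.5, 0.1]
gripper_width: 0.0003
gripper_force: 0.0
```

>>> send_rows:
  steps:
    - {"dp": [4, 0, 0], "roll": 0, "jaw": 0}
    - {"dp": [8, 0, 0], "roll": 0, "jaw": 0}
    - {"dp": [12, 0, 0], "roll": 0, "jaw": 0}
    - {"dp": [15, 0, 0], "roll": 0, "jaw": 0}
    - {"dp": [18, 0, 0], "roll": 0, "jaw": 0}

```text
time_s: 21.68
tcp_pos: [0.6349, 0.2911, 0.0677]
eef_rot: [180.0, 0.0, 170.0]
contact_force: [0.6, 0.6, -0.3]
gripper_width: 0.0002
gripper_force: 0.3
```

>>> send_rows:
  steps:
    - {"dp": [2, 0, 0], "roll": 0, "jaw": 0}
    - {"dp": [4, 0, 0], "roll": 0, "jaw": 0}
    - {"dp": [6, 0, 0], "roll": 0, "jaw": 0}

```text
time_s: 22.05
tcp_pos: [0.629, 0.2919, 0.0676]
eef_rot: [180.0, 0.0, 170.0]
contact_force: [1.4, 0.1, -0.1]
gripper_width: 0.0006
gripper_force: 0.3
```

Contact just made. Pushing on.

>>> send_rows:
  steps:
    - {"dp": [2, 0, 0], "roll": 0, "jaw": 0}
    - {"dp": [4, 0, 0], "roll": 0, "jaw": 0}

```text
time_s: 22.3
tcp_pos: [0.6251, 0.2926, 0.0676]
eef_rot: [180.0, 0.0, 170.0]
contact_force: [1.1, -0.1, -0.5]
gripper_width: 0.0001
gripper_force: 0.4
```

>>> send_rows:
  steps:
    - {"dp": [2, 0, 0], "roll": 0, "jaw": 0}
    - {"dp": [4, 0, 0], "roll": 0, "jaw": 0}

```text
time_s: 22.55
tcp_pos: [0.6208, 0.2931, 0.0674]
eef_rot: [-180.0, -0.0, 170.0]
contact_force: [0.1, 0.3, 0.3]
gripper_width: 0.0007
gripper_force: 0.0
```

>>> send_rows:
  steps:
    - {"dp": [2, 0, 0], "roll": 0, "jaw": 0}
    - {"dp": [4, 0, 0], "roll": 0, "jaw": 0}

```text
time_s: 22.8
tcp_pos: [0.617, 0.2939, 0.0675]
eef_rot: [-180.0, -0.0, 170.0]
contact_force: [-0.2, -0.4, 0.4]
gripper_width: 0.0002
gripper_force: 0.0
```

Force has vanished, so it has probably tripped. I lift and look.

>>> send_rows:
  steps:
    - {"dp": [-5, 0, 0], "roll": 0, "jaw": 0}
    - {"dp": [-5, 0, -45], "roll": 0, "jaw": 0}
    - {"dp": [-5, -30, -90], "roll": 0, "jaw": 0}
    - {"dp": [-30, -75, -95], "roll": 0, "jaw": 0}
    - {"dp": [-30, -75, -95], "roll": 0, "jaw": 0}

```text
time_s: 23.42
tcp_pos: [0.6349, 0.2122, 0.164]
eef_rot: [179.9, 0.1, 169.8]
contact_force: [0.0, 0.9, -1.1]
gripper_width: 0.0004
gripper_force: 0.0
```

```bash
python3 - <<'E'
from h import *
c=cap('wrist','w11'); s=r.get_state(); print(s['time_s'],f(s['tcp_pos']),s['contact_force'])
w=c; q=lambda u,v,z:onz(w,u/1.5625,v/1.5625,z,True)
cv2.imwrite('pics/w11b.png',cv2.resize(c['image'],(800,600),interpolation=cv2.INTER_CUBIC))
E
```

```text
23.475 [28.  88.1] [-0.15010567  0.34862112 -0.86288748]
```

View pics/w11b.png

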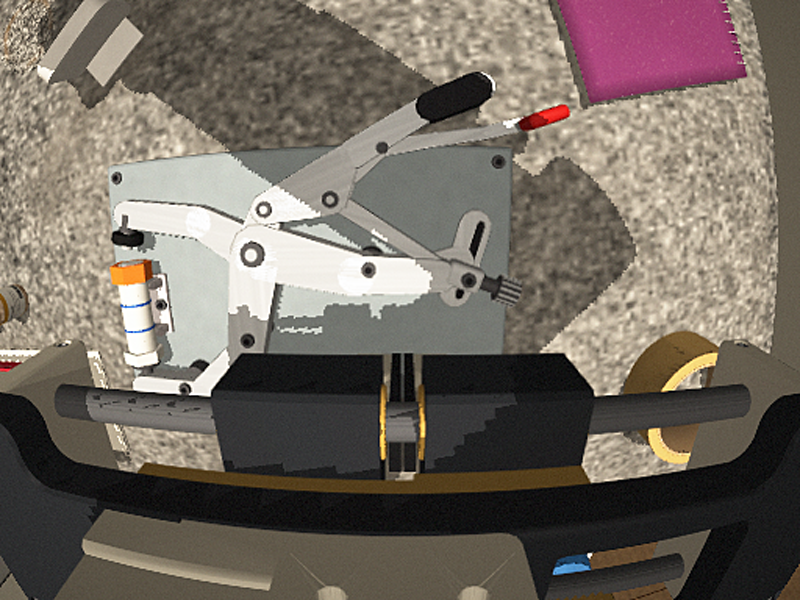

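The jaw has sprung open and the closed cartridge lies in the cradle at (137,315), with the robot clear of everything.

>>> send_rows:
  steps:
    - {"dp": [0, 0, 0], "roll": 0, "jaw": 0}
    - {"dp": [0, 0, 0], "roll": 0, "jaw": 0}
    - {"dp": [0, 0, 0], "roll": 0, "jaw": 0}
    - {"dp": [0, 0, 0], "roll": 0, "jaw": 0}
    - {"dp": [0, 0, 0], "roll": 0, "jaw": 0}

```text
time_s: 24.1
tcp_pos: [0.6336, 0.2151, 0.1625]
eef_rot: [-180.0, -0.0, 170.0]
contact_force: [-0.7, 0.2, -0.0]
gripper_width: -0.0
gripper_force: 0.0
```

```bash
python3 - <<'E'
from h import *
print(r.close_job())
E
```

```text
the job is handed in; nothing more can be done
None
```

The job is handed in at about 24 s with no verdict returned: the clamp locked on the cartridge by itself, stayed untouched for over three seconds, and was released; the last image shows the closed cartridge in the cradle, the jaw open and the robot clear.

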